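Index a flange on the fit-up fixture

ROBOT

A 6-joint arm with a two-finger parallel gripper is mounted at the origin on the work surface. World frame = base frame: x ahead of the robot, y to its left, z up, the work surface at z = 0. Lengths are in m, angles in rad, forces in N, time in s.
With the tool pointing down it reaches from about 0.425 to 0.95 m from the base axis. Payload 3.5 kg.
Tool frame: the origin (TCP) lies at the centre of the arm's flange, where the gripper is bolted on; the fingertips stand 173 mm ahead of it and the grasp point (between the pads) lies 155 mm ahead of it; z points along the fingers, y is the line along which they close (so a half turn about z gives the same grasp; the last joint's range is limited). The gripper opens to 85 mm and grips with 20 to 120 N. Pads are 22 mm wide; open, the fingers measure 114 mm over their backs; the gripper's body (76 mm by 85 mm) begins 54 mm behind the grasp point. The pads swing forward as they close: fully open they stand 13 mm farther back than shut.
Start: joints at [-1.318, 0.286, 1.577, -0, 1.279, -0.15], TCP at [0.265, -0.621, 0.405] pointing down, gripper open.
Joint ranges: [-2.77, 2.77], [-0.9, 2.22], [0.21, 2.48], [-1.53, 4.67], [0.24, 2.81], [-2.84, 2.84]. Speed limits (rad/s): [2.79, 2.79, 3.14, 3.14, 3.14, 3.14].

INTERFACE

Orientations are given as a rotation vector (axis times angle).
In Python, from cell import bot, grab_frame, calibration gives the robot as it stands.
- The arm moves only by the tool jog_arm, never from a script. Its argument "increments" is a list of rows, each a list of 5 numbers: the shift along the tool's x, y, z in cm, then the turn about the tool's z in rad, then the finger opening in cm, from 0 to 8.54. A call has exactly 10 rows; each row shifts and turns the commanded pose from where the row before left it, along the tool's axes as they then stand; what a row does not reach is not made up. A row lasts 1/12 s, in which the tool goes at most 41.7 mm and 7.16 degrees, less where a joint would pass 70% of its speed; a pose out of reach is approached as far as the arm can. A call with a gripper value outside its range is refused whole. The fingers move at their own pace and stop on an object; the grip force is fixed at half the most. Time passes only in rows, so rows that do not move let the fingers close, or fill a call up. It gives the time, the measured TCP pose, the force, the opening and the grip force at its end, in the units of the state.
- bot.get_obs(): the state, without advancing time (a new reading comes with each control period).
- grab_frame(name): name is "scene" or "top" or "wrist"; returns the picture (384x512x3 uint8, blue, green, red); there is no depth.
- calibration(name): a dict with "camera_matrix" (3x3 intrinsics, pixels), "R" (3x3) and "t" (3): a world point X has camera coordinates R X + t; the wrist camera has in their place "hand_eye" (4x4, takes a point from camera to tool coordinates, whose origin is the TCP and whose axes are the flange's). Camera axes: x right, y down, z forward; pixel columns grow to the right and rows downward; lengths in m; the calibration is good to about 2 mm. A picture is of the moment at which its call begins: read the wrist's pose just before it. calibration takes no time and is no camera call.
- bot.job_done(): hands the job in; it is judged then, once.
The state is a dict: "clock": time; "joint_pos": joint angles; "dq": joint speeds; "tau": joint torques, N m; "tcp_pos": TCP position; "tool_rot": TCP orientation; "wrist_force": force on the tool from outside, world axes, zero at the start; "wrist_torque": the same for the moment, N m; "opening": finger opening in m; "finger_force": force on a finger pad.
Only numpy, scipy, OpenCV 4.12 (cv2) and the standard library are available. Lean on these libraries where they do the work, as an engineer would, in place of code of your own. Each camera call takes 0.05 s, during which the arm holds its last target. There are 200 camera calls.

TASK

Push the loose round flange round clockwise (seen from above) by the ears on its edge until its rim notch comes to the spring pawl of the welding fixture and the pawl drops in; then prove the lock by leaning the flange on against the pawl for about half a second with a steady push of roughly 12 N, never pushing the flange as hard as 25 N. After that, swing the hold-down arm over the flange as far as it goes, let go of everything, and leave the other things on and around the fixture where they are.

Things in the scene. Friction and masses are not known exactly. Their poses are not given: they have to be found in the camera images.
- fixture: fixed grey steel plate 290 x 320 x 12 mm. Origin: on the table, under the spigot's axis; x points from the spigot to the pawl, y to the left of that, towards the arm's pivot. Round dark seat (diameter 92, top at height 32) with a spigot (diameter 38, top at 54). Dark pawl guide at x 88 to 124, 37 wide, top at 54; black pawl knob at x 131, top at 61.
- flange: loose round steel flange, 0.6 to 1 kg, 14 mm thick, rim diameter 120, flat on the seat, its bore over the spigot with 1 mm play all round. Origin: centre of its underside (height 32; top at 46; outside the seat only the plate, top at 12, lies below). Its x axis points through the notch. Starts 0.5 to 1.05 rad counter-clockwise of the fixture's x axis; has to be turned until both x axes agree.
- notch (a point): mouth of the flange's rim notch, on the rim 60 mm from the centre, half-way up; the notch is rectangular, 18 wide and 10 deep, the only gap in the rim
- ear (a point): point in the flange's ear opposite the notch, 70 mm from the centre, half-way up (height 39). Ears: three blocks 16 wide, out to radius 80, at +90, 180 and -90 degrees from the notch. Pushing an ear sideways takes a few newtons of friction; the flange stays where it is left. With the pawl in, it is stopped rigidly after 2 to 5 mm of play at the ear and the force rises steeply.
- pawl (a joint): spring pawl, a flat steel bar 15 wide and 12 high at height 33 to 45, sliding in the dark guide towards the spigot; value in m: about 0.001 while its nose rides on the rim (spring about 3.5 N), 0.010 when it has dropped fully into the notch
- pawl_nose (a point): middle of the pawl's nose, at height 39, 60 mm from the spigot axis while on the rim and 51 mm when dropped in
- holddown (a joint): hold-down arm, a flat steel bar 18 wide reaching 90 mm from its pivot, underside at height 51 (5 mm above the flange), stiff by friction (about 1 N at the pin), stays where it is left; value in rad: 0 to 0.35 parked beside the flange, growing counter-clockwise seen from above, 1.5 at its stop over the flange
- pin (a point): centre of the steel pin standing up from the hold-down arm, diameter 12, from height 63 to 97, centre at height 80, 75 mm from the pivot axis; at joint value q it lies from the pivot in the direction pi + q of the fixture frame
- pivot (a point): fixed point on the vertical pivot axis of the hold-down arm, at height 80
- pipe_offcut: loose short steel tube standing on the fixture plate, diameter 34, height 34 mm, to be left alone
- slug: loose steel slug standing on the fixture plate, diameter 26, height 18 mm, to be left alone
- brush: loose brush on the table left of the fixture, to be left alone
- wrench: loose wrench on the table right of the fixture, to be left alone
- spray: loose spray bottle, diameter 72, height 190, left, to be left alone
- paste_tin: loose tin, diameter 70, height 60, right, to be left alone
- alu_block: loose aluminium block 70 x 50 x 40, left, to be left alone
Not all that is in view belongs to the job. Of the things like the flange, leave any that is brown or red; of the rest the larger one is meant.

How it is judged:
On the way, in this order (a step that is already met when the one before it is completed fails the run):
1. the pawl has dropped into the notch and the flange, pushed by the fingers with more than 7 N, leans against it with more than 5 N (value of joint pawl above 0.007 m and angle between the x axis of flange and the x axis of fixture, either way round below 0.09 rad and horizontal distance between flange and fixture below 0.004 m and z of flange in the frame of fixture below 0.035 m and contact force between flange and pawl above 5 N and contact force between the fingers and flange above 7 N), for 0.25 s.
2. the hold-down arm is swung over the flange, pawl still in (value of joint pawl above 0.007 m and angle between the x axis of flange and the x axis of fixture, either way round below 0.09 rad and horizontal distance between flange and fixture below 0.004 m and z of flange in the frame of fixture below 0.035 m and value of joint holddown above 1.38 rad), for 0.2 s.
At the end, for the whole second after the job is handed in: The flange lies flat on its seat (within 3 mm) and on the spigot (within 4 mm), its notch facing the pawl within 0.09 rad, the pawl is at least 7 mm forward in the notch, the hold-down arm is over the flange at 1.38 rad or more of its 1.5, the flange is at rest (all of step 2 and linear speed of flange below 0.01 m/s); the robot touches nothing.
It fails at once if the flange is pushed with more than 25 N (contact force between the fingers and flange above 25 N).
It fails at once if a bystander is moved by more than 25 mm (distance of any of pipe_offcut, slug, brush, wrench, spray, paste_tin, alu_block from where it was at the start of the episode above 0.025 m).
It also fails if it takes over 48 s, if anything falls off the work surface, if the arm or the gripper's body presses on something with over 40 N, if the wrist force passes 120 N, or if a joint passes its speed limit or range.

## Working session

There is one attempt and no reset: what is moved stays moved. The work goes in short steps, Python scripts to look and compute and a tool call to move; the robot and the scene stay as the last step left them, time stands still between calls to the robot, and variables do not carry over. Pictures are saved under pics/ and viewed, at most 10 in all, crops included, and the job is handed in when it is done.

Besides the shell and the picture viewer there is one more tool, called after "Emit:" as name(argument=value, ...), one argument or row to a line, values as JSON. jog_arm: Moves the arm, as the interface text tells. Its arguments: {"type":"object","properties":{"increments":{"type":"array"}},"required":["increments"]}

```bash
mkdir -p pics; ls; python3 - <<'E'
from cell import bot,grab_frame,calibration
import cv2,numpy as np
o=bot.get_obs();print({k:np.round(v,3) for k,v in o.items()})
for n in("top","scene"):
    f=grab_frame(n);cv2.imwrite(f"pics/{n}0.png",f);c=calibration(n);print(n,{k:np.round(v,3).tolist() for k,v in c.items()})
print(calibration("wrist"))
E
```

```text
pics
{'clock': np.float64(0.0), 'joint_pos': array([-1.318,  0.287,  1.578,  0.   ,  1.279, -0.15 ]), 'dq': array([ 0.   ,  0.   , -0.   , -0.   ,  0.002, -0.001]), 'tau': array([-1.0000e-03, -4.0598e+01, -2.9263e+01, -0.0000e+00,  6.0000e-03,
        0.0000e+00]), 'tcp_pos': array([ 0.265, -0.621,  0.403]), 'tool_rot': array([-3.076, -0.628,  0.   ]), 'wrist_force': array([-0.555, -0.056,  1.248]), 'wrist_torque': array([-0.04 ,  0.031, -0.021]), 'finger_force': np.float64(0.0), 'opening': np.float64(0.085)}
top {'camera_matrix': [[415.661, 0.0, 257.811], [0.0, 415.661, 185.917], [0.0, 0.0, 1.0]], 'R': [[0.028, -1.0, 0.013], [-0.996, -0.029, -0.084], [0.085, -0.011, -0.996]], 't': [-0.046, 0.505, 1.544]}
scene {'camera_matrix': [[465.367, 0.0, 247.6], [0.0, 465.367, 189.588], [0.0, 0.0, 1.0]], 'R': [[0.17, 0.985, 0.006], [0.81, -0.136, -0.57], [-0.561, 0.102, -0.821]], 't': [-0.062, -0.375, 1.775]}
{'camera_matrix': array([[322.35421311,   0.        , 255.75606737],
       [  0.        , 322.35421311, 197.61119271],
       [  0.        ,   0.        ,   1.        ]]), 'hand_eye': array([[ 4.69906252e-04, -9.51657125e-01, -3.07162001e-01,
         7.85023928e-02],
       [ 9.99999747e-01,  6.11086715e-04, -3.63452812e-04,
         1.35652328e-04],
       [ 5.33585077e-04, -3.07161753e-01,  9.51657172e-01,
         3.08412362e-02],
       [ 0.00000000e+00,  0.00000000e+00,  0.00000000e+00,
         1.00000000e+00]])}
```

View pics/top0.png

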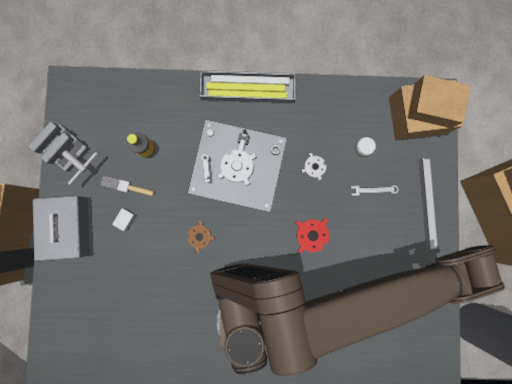

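View pics/scene0.png

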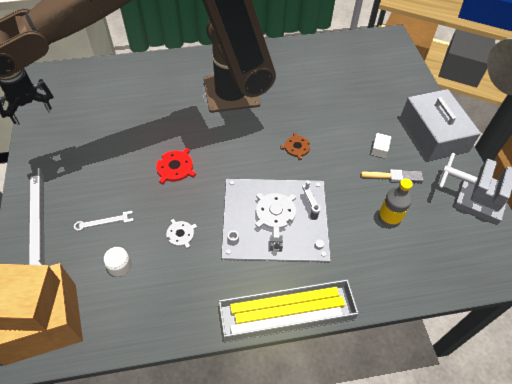

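Flange-like things in the top view are: grey on the fixture (237,166), small grey (315,166), red (313,236) and brown (200,236). The larger grey one, on the fixture, fits the description. I'll confirm it in an enlarged crop.

```bash
python3 - <<'E'
import cv2,numpy as np
f=cv2.imread("pics/top0.png")[115:215,185:290]
s=cv2.imread("pics/scene0.png")[170:270,215:335]
a=cv2.resize(f,None,fx=4,fy=4,interpolation=3);b=cv2.resize(s,None,fx=3.2,fy=4,interpolation=3)
cv2.imwrite("pics/crop0.png",np.hstack([a[:400],b[:400]])[:, :800]);print(a.shape,b.shape)
E
```

```text
(400, 420, 3) (400, 384, 3)
```

View pics/crop0.png

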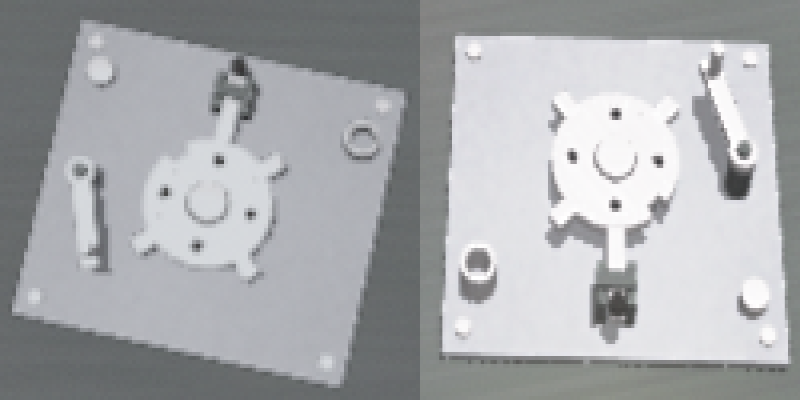

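The crop shows the grey flange on the fixture: spigot at about (207,202), pawl above at (233,92), and ears at (275,163), (143,242) and (248,270). The notch is up-left. The arm's pivot is at (80,168) and its pin at (90,260). This is the flange meant: grey, and the larger of the two.

```bash
cat >h.py <<'E'
import numpy as np,cv2
from scipy.spatial.transform import Rotation as Ro
from cell import bot,grab_frame,calibration
def cam(n,o=None):
    c=calibration(n);K=np.array(c["camera_matrix"])
    if n=="wrist":
        T=np.eye(4);T[:3,:3]=Ro.from_rotvec(o["tool_rot"]).as_matrix();T[:3,3]=o["tcp_pos"]
        M=T@np.array(c["hand_eye"]);return K,M[:3,:3],M[:3,3]
    R=np.array(c["R"]);return K,R.T,-R.T@np.array(c["t"])
def ray(C,uv,z):
    K,R,p=C;d=R@np.linalg.solve(K,[uv[0],uv[1],1.]);return p+d*(z-p[2])/d[2]
def proj(C,X):
    K,R,p=C;q=K@(R.T@(np.asarray(X)-p));return q[:2]/q[2]
E
python3 - <<'E'
from h import *
C=cam("top")
P=lambda u,v,z:np.round(ray(C,(185+u/4-.4,115+v/4-.4),z),3)
s=P(207,202,.054);g=P(233,92,.054);e=P(248,270,.046);piv=P(80,168,.06);pin=P(90,262,.097)
print("spigot",s,"guide",g,"ear",e,"piv",piv,"pin",pin)
a=np.arctan2(*(g-s)[1::-1]);n=np.arctan2(*(s-e)[1::-1])
print("fix yaw",a,"dist",np.linalg.norm((g-s)[:2]),"notch",n,n-a)
f=grab_frame("top") if 0 else cv2.imread("pics/top0.png");hsv=cv2.cvtColor(f,cv2.COLOR_BGR2GRAY)
m=cv2.inRange(hsv,125,255);m=cv2.morphologyEx(m,cv2.MORPH_OPEN,np.ones((3,3)))
cs,_=cv2.findContours(m,0,2);c=[c for c in cs if cv2.pointPolygonTest(c,(220,190),False)>0][0]
b=cv2.boxPoints(cv2.minAreaRect(c));w=np.array([ray(C,q,.012) for q in b]);print(b,w,np.linalg.norm(np.diff(w,axis=0),axis=1),[np.arctan2(d[1],d[0]) for d in np.diff(w,axis=0)])
o=bot.get_obs();print(Ro.from_rotvec(o["tool_rot"]).as_matrix().round(3))
E
```

```text
spigot [0.578 0.051 0.054] guide [0.682 0.03  0.054] ear [0.517 0.011 0.046] piv [0.606 0.168 0.06 ] pin [0.515 0.152 0.097]
fix yaw -0.19924398658020578 dist 0.10609901036296249 notch 0.5803981873938746 0.7796421739740804
[[187.05786 193.19666]
 [203.76721 118.76407]
 [286.94287 137.43616]
 [270.23352 211.86874]] [[ 0.47176495  0.23479995  0.012     ]
 [ 0.75937795  0.18290217  0.012     ]
 [ 0.69652161 -0.13780441  0.012     ]
 [ 0.4102102  -0.08095387  0.012     ]] [0.29225779 0.32680825 0.29190103] [np.float64(-0.17852207622692223), np.float64(-1.7643363173589626), np.float64(2.9455802360172676)]
[[ 0.92   0.392 -0.001]
 [ 0.392 -0.92   0.002]
 [ 0.    -0.002 -1.   ]]
```

Emit:
jog_arm(
  increments=[
    [2.7,-2.55,0,0,0],
    [2.7,-2.55,0,0,0],
    [2.7,-2.55,0,0,0],
    [2.7,-2.55,0,0,0],
    [2.7,-2.55,0,0,0],
    [2.7,-2.55,0,0,0],
    [2.7,-2.55,0,0,0],
    [2.7,-2.55,0,0,0],
    [2.7,-2.55,0,0,0],
    [2.7,-2.55,0,0,0],
  ],
)

```text
clock: 0.93
tcp_pos: [0.4132, -0.2786, 0.4043]
tool_rot: [-3.078, -0.628, 0.0]
wrist_force: [1.3, -0.4, 0.3]
opening: 0.0005
finger_force: 0.0
```

Emit:
jog_arm(
  increments=[
    [2.7,-2.55,0,0,0],
    [2.7,-2.55,0,0,0],
    [2.7,-2.55,0,0,0],
    [2.7,-2.55,0,0,0],
    [2.7,-2.55,0,0,0],
    [2.7,-2.55,0,0,0],
    [2.7,-2.55,0,0,0],
    [2.7,-2.55,0,0,0],
    [2.7,-2.55,0,0,0],
    [2.7,-2.55,0,0,0],
  ],
)

```text
clock: 1.77
tcp_pos: [0.5617, 0.0619, 0.4043]
tool_rot: [-3.078, -0.629, 0.001]
wrist_force: [1.2, -0.6, 0.3]
opening: -0.0001
finger_force: 0.0
```

```bash
python3 - <<'E'
from h import *
o=bot.get_obs();f=grab_frame("wrist");np.save("w1.npy",np.r_[o["tcp_pos"],o["tool_rot"]])
cv2.imwrite("pics/w1.png",f);print(o["clock"],o["tcp_pos"],o["tool_rot"],o["wrist_force"],o["joint_pos"])
C=cam("wrist",o);print(proj(C,[.578,.051,.054]),proj(C,[.515,.152,.097]))
E
```

```text
1.7667 [0.56168265 0.06186135 0.40425734] [-3.07789380e+00 -6.28835073e-01  1.09437713e-03] [ 1.18292165 -0.55171927  0.25401415] [-6.98181517e-02  4.56901433e-02  1.85076765e+00 -7.74264798e-05
  1.24583764e+00  1.09793612e+00]
[272.12189023 164.01404086] [143.09952843 194.00049409]
```

View pics/w1.png

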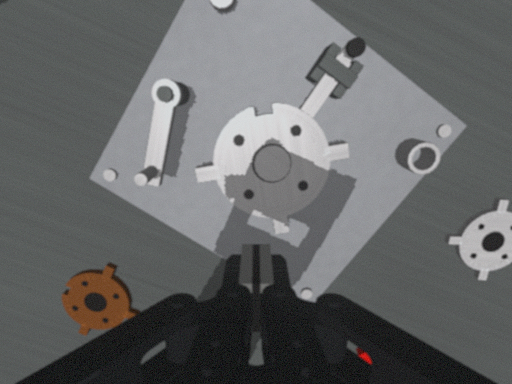

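The wrist view shows the spigot at (272,163), pawl guide (337,70), knob (355,47), side ears (206,173) and (340,152), third ear (280,226), notch (258,112), pivot (166,93) and pin top (142,180).

```bash
python3 - <<'E'
from h import *
w=np.load("w1.npy");C=cam("wrist",dict(tcp_pos=w[:3],tool_rot=w[3:]))
P=lambda u,v,z:ray(C,(u,v),z)
s=P(272,163,.054);k=P(355,47,.061);g=P(337,66,.054);e1=P(206,173,.046);e2=P(340,152,.046);e3=P(280,226,.046);n=P(258,110,.046);pv=P(166,93,.066);pn=P(142,180,.097)
hc=np.mean([P(*q,.046) for q in [(239,140),(296,130),(303,185),(249,194)]],0)
A=lambda d:np.arctan2(d[1],d[0]);L=lambda d:np.linalg.norm(d[:2])
print("spig",s,"holes",hc,"knob yaw",A(k-s),L(k-s),"guide",A(g-s),L(g-s))
for q,o in((e1,-np.pi/2),(e2,np.pi/2),(e3,np.pi),(n,0)):print("fl yaw",(A(q-s)+o),L(q-s))
print("ears axis",A(e1-e2)-np.pi/2,L(e1-e2))
print("pivot",pv,"pin",pn,L(pn-pv),A(pn-pv))
a=-.19;R=np.array([[np.cos(a),np.sin(a)],[-np.sin(a),np.cos(a)]]);print(R@(pv-s)[:2],R@(pn-s)[:2])
E
```

```text
spig [0.57889961 0.05153509 0.054     ] holes [0.57742113 0.05076541 0.046     ] knob yaw -0.1908654258433075 0.1275765794126354 guide -0.16869146881761968 0.10778832430493085
fl yaw 0.5814893140815576 0.06928050726876052
fl yaw 0.5425770096137312 0.07029122488849589
fl yaw 0.5454372462809962 0.07270058809303252
fl yaw 0.673470366436939 0.05306494977108584
ears axis 0.5618922510978983 0.1395453175044353
pivot [0.60212155 0.16774474 0.066     ] pin [0.52710884 0.15671001 0.097     ] 0.0758200044244661 -2.995535366961214
[0.00085682 0.11850404] [-0.07072198  0.09350106]
```

Emit:
jog_arm(
  increments=[
    [-1.42,1.56,0,0,0],
    [-1.42,1.56,0,0,0],
    [-1.42,1.56,0,0,0],
    [-1.42,1.56,0,0,0],
    [0,0,2,-0.1,0],
    [0,0,4,-0.057,0],
    [0,0,4,0,0],
    [0,0,4,0,0],
    [0,0,3,0,0],
    [0,0,0,0,0],
  ],
)

```text
clock: 2.65
tcp_pos: [0.5301, -0.0192, 0.2271]
tool_rot: [-3.012, -0.865, 0.021]
wrist_force: [-1.3, 0.5, -0.1]
opening: 0.0002
finger_force: 0.0
```

```bash
python3 - <<'E'
from h import *
o=bot.get_obs();f=grab_frame("wrist");cv2.imwrite("pics/w2.png",f);print(o["clock"],o["tcp_pos"],o["wrist_force"])
m=Ro.from_rotvec(o["tool_rot"]).as_matrix();print("yaw",np.arctan2(m[1,0],m[0,0]),"c in tool",m.T@(np.array([.578,.051,.197])-o["tcp_pos"]))
E
```

```text
2.65 [ 0.53005755 -0.01915092  0.22706303] [-1.34129903  0.46256799 -0.07243828]
yaw 0.55955216000191 c in tool [ 0.07819447 -0.03368027  0.02957499]
```

View pics/w2.png

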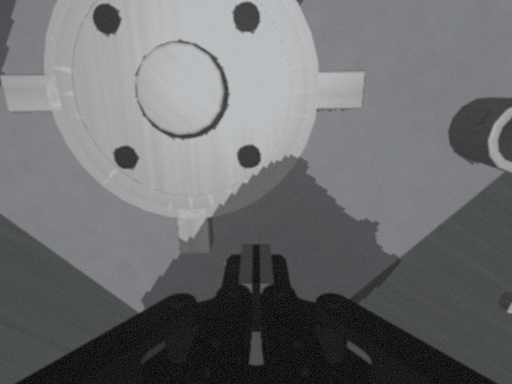

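The wrist view shows the near ear at (195,230), square to the image, and the fingertips at (256,262) clear of it on its counter-clockwise side. I'll lower the fingers and approach.

Emit:
jog_arm(
  increments=[
    [0.2,0,1,0,0],
    [0.2,0,1,0,0],
    [0,0,0.8,0,0],
    [0,0,0.4,0,0],
    [0,0,0,0,0],
    [0,-0.3,0,0,0],
    [0,-0.3,0,0,0],
    [0,-0.3,0,0,0],
    [0,-0.2,0,0,0],
    [0,-0.2,0,0,0],
  ],
)

```text
clock: 3.53
tcp_pos: [0.5301, -0.0063, 0.2031]
tool_rot: [3.019, 0.868, 0.001]
wrist_force: [0.3, 0.3, 0.1]
opening: 0.0002
finger_force: 0.0
```

Emit:
jog_arm(
  increments=[
    [-0.06,-0.22,0,0.03,0],
    [-0.06,-0.22,0,0.03,0],
    [-0.06,-0.22,0,0.03,0],
    [-0.06,-0.22,0,0.03,0],
    [-0.06,-0.22,0,0.03,0],
    [-0.06,-0.22,0,0.03,0],
    [-0.06,-0.22,0,0.03,0],
    [-0.06,-0.22,0,0.03,0],
    [-0.06,-0.22,0,0.03,0],
    [0,0,0,0,0],
  ],
)

```text
clock: 4.37
tcp_pos: [0.5172, 0.0087, 0.2032]
tool_rot: [3.107, 0.454, 0.003]
wrist_force: [0.9, -2.6, -0.6]
opening: 0.0
finger_force: 1.4
```

```bash
cat >>h.py <<'E'
def where():
    o=bot.get_obs();m=Ro.from_rotvec(o["tool_rot"]).as_matrix()
    print(o["clock"],o["tcp_pos"].round(4),"yaw",np.arctan2(m[1,0],m[0,0]).round(3),"c in tool",(m.T@(np.array([.578,.051,.197])-o["tcp_pos"])).round(4),"F tool",(m.T@o["wrist_force"]).round(2));return o
E
python3 - <<'E'
from h import *
o=where();f=grab_frame("wrist");cv2.imwrite("pics/w3.png",f)
E
```

```text
4.3667 [0.5172 0.0087 0.2032] yaw 0.29 c in tool [ 0.0704 -0.0232  0.0063] F tool [0.12 2.75 0.56]
```

View pics/w3.png

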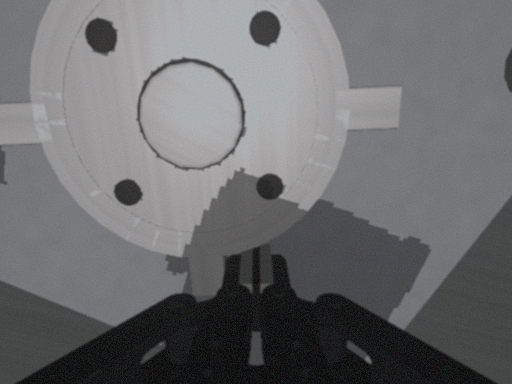

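The flange is turning with the tool: ear axis from (15,122) to (370,107), flange yaw about 0.33, so about 0.5 rad is left. I'll continue.

Emit:
jog_arm(
  increments=[
    [-0.1,-0.25,0,0.03,0],
    [-0.1,-0.25,0,0.03,0],
    [-0.1,-0.25,0,0.03,0],
    [-0.1,-0.25,0,0.035,0],
    [-0.1,-0.25,0,0.035,0],
    [-0.1,-0.25,0,0.035,0],
    [-0.1,-0.25,0,0.035,0],
    [-0.1,-0.25,0,0.035,0],
    [-0.1,-0.25,0,0.035,0],
    [0,0,0,0,0],
  ],
)

```text
clock: 5.25
tcp_pos: [0.5051, 0.0294, 0.2035]
tool_rot: [3.141, -0.015, 0.005]
wrist_force: [2.2, -3.4, 1.5]
opening: -0.0002
finger_force: 1.4
```

```bash
cat >>h.py <<'E'
def fyaw(n,z=.046):
    o=where();f=grab_frame("wrist");cv2.imwrite(f"pics/{n}.png",f);return o,f
E
python3 - <<'E'
from h import *
fyaw("w4")
E
```

```text
5.25 [0.5051 0.0294 0.2035] yaw -0.01 c in tool [ 0.0726 -0.0223  0.0067] F tool [ 2.26  3.38 -1.46]
```

View pics/w4.png

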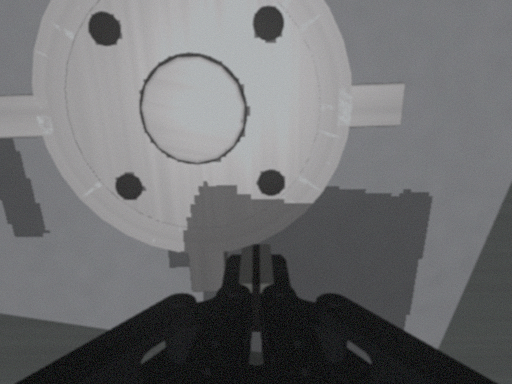

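Flange yaw is now about 0.02, so about 0.2 rad (15 mm at the ear) remains. From here I'll go slower.

Emit:
jog_arm(
  increments=[
    [-0.03,-0.1,0,0.013,0],
    [-0.03,-0.1,0,0.013,0],
    [-0.03,-0.1,0,0.013,0],
    [-0.03,-0.1,0,0.013,0],
    [-0.03,-0.1,0,0.013,0],
    [-0.03,-0.1,0,0.013,0],
    [-0.03,-0.1,0,0.013,0],
    [-0.03,-0.1,0,0.013,0],
    [-0.03,-0.1,0,0.013,0],
    [0,0,0,0,0],
  ],
)

```text
clock: 6.13
tcp_pos: [0.5021, 0.039, 0.2025]
tool_rot: [-3.135, 0.201, 0.001]
wrist_force: [-0.0, -1.8, 1.2]
opening: -0.0001
finger_force: 1.5
```

Emit:
jog_arm(
  increments=[
    [-0.01,-0.04,0,0.006,0],
    [-0.01,-0.04,0,0.006,0],
    [-0.01,-0.04,0,0.006,0],
    [-0.01,-0.04,0,0.006,0],
    [-0.01,-0.04,0,0.006,0],
    [-0.01,-0.04,0,0.006,0],
    [-0.01,-0.04,0,0.006,0],
    [-0.01,-0.04,0,0.006,0],
    [0,0,0,0,0],
    [0,0,0,0,0],
  ],
)

```text
clock: 6.97
tcp_pos: [0.5017, 0.0422, 0.2025]
tool_rot: [-3.129, 0.275, 0.002]
wrist_force: [-1.3, -3.7, 0.9]
opening: 0.0001
finger_force: 1.6
```

```bash
python3 - <<'E'
from h import *
fyaw("w5")
E
```

```text
6.9667 [0.5017 0.0422 0.2025] yaw -0.175 c in tool [ 0.0736 -0.022   0.0054] F tool [-0.68  3.84 -0.9 ]
```

View pics/w5.png

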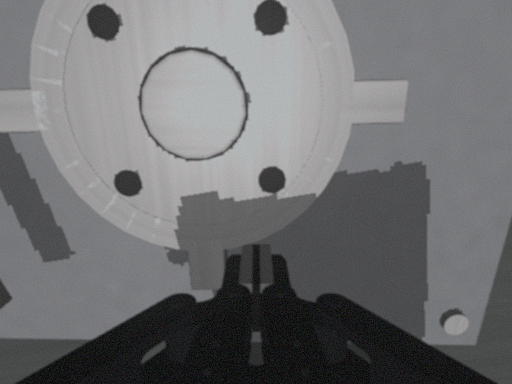

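Flange yaw is about -0.15, with about 2.5 mm to the aligned position. I'll creep on from here.

Emit:
jog_arm(
  increments=[
    [0,-0.03,0,0.003,0],
    [0,-0.03,0,0.003,0],
    [0,-0.03,0,0.003,0],
    [0,-0.03,0,0.003,0],
    [0,-0.03,0,0.003,0],
    [0,-0.03,0,0.003,0],
    [0,-0.03,0,0,0],
    [0,-0.03,0,0,0],
    [0,0,0,0,0],
    [0,0,0,0,0],
  ],
)

```text
clock: 7.85
tcp_pos: [0.5026, 0.0446, 0.2026]
tool_rot: [-3.126, 0.304, -0.002]
wrist_force: [-1.2, -1.0, -0.7]
opening: -0.0
finger_force: 0.7
```

```bash
python3 - <<'E'
from h import *
where()
f=grab_frame("top");cv2.imwrite("pics/t6.png",f)
C=cam("top");a=-.188
for r in(.131,.141):print(r,proj(C,[.578+r*np.cos(a),.051+r*np.sin(a),.061]))
g=lambda p:cv2.cvtColor(cv2.imread(p),6)[125:155,232:256]
for p in("pics/top0.png","pics/t6.png"):
    s=g(p);m=s<70;ys,xs=np.where(m);print(p,m.sum(),xs.mean()+232,ys.mean()+125,ys.min()+125)
E
```

```text
7.85 [0.5026 0.0446 0.2026] yaw -0.194 c in tool [ 0.0728 -0.0208  0.0057] F tool [-1.    1.21  0.72]
0.131 [243.87088163 130.75715634]
0.141 [244.45495734 128.1665013 ]
pics/top0.png 8 244.0 134.375 130
pics/t6.png 11 243.54545454545453 135.27272727272728 132
```

The knob's top edge has moved 2 px towards the spigot, so the pawl seems to have dropped in. I'll creep on until the force rises.

Emit:
jog_arm(
  increments=[
    [0,-0.03,0,0,0],
    [0,-0.03,0,0,0],
    [0,-0.03,0,0,0],
    [0,-0.03,0,0,0],
    [0,-0.03,0,0,0],
    [0,0,0,0,0],
    [0,0,0,0,0],
    [0,0,0,0,0],
    [0,0,0,0,0],
    [0,0,0,0,0],
  ],
)

```text
clock: 8.73
tcp_pos: [0.5029, 0.0459, 0.2029]
tool_rot: [-3.127, 0.303, -0.001]
wrist_force: [0.1, -1.1, -0.4]
opening: -0.0001
finger_force: 0.4
```

Emit:
jog_arm(
  increments=[
    [0,-0.02,0,0,0],
    [0,-0.02,0,0,0],
    [0,-0.02,0,0,0],
    [0,-0.02,0,0,0],
    [0,-0.02,0,0,0],
    [0,0,0,0,0],
    [0,0,0,0,0],
    [0,0,0,0,0],
    [0,0,0,0,0],
    [0,0,0,0,0],
  ],
)

```text
clock: 9.57
tcp_pos: [0.503, 0.0468, 0.2028]
tool_rot: [3.127, -0.303, 0.0]
wrist_force: [0.2, -3.1, 0.7]
opening: -0.0001
finger_force: 1.1
```

```bash
python3 - <<'E'
from h import *
where()
f=grab_frame("wrist");cv2.imwrite("pics/w7.png",f);t=grab_frame("top");cv2.imwrite("pics/t7.png",t)
a=cv2.resize(cv2.imread("pics/top0.png")[120:185,215:265],None,fx=5,fy=5,interpolation=3)
b=cv2.resize(t[120:185,215:265],None,fx=5,fy=5,interpolation=3)
c=cv2.resize(f[60:385],(0,0),fx=.58,fy=1)[:325]
cv2.imwrite("pics/v7.png",np.hstack([a,b,c]));print(a.shape,c.shape)
E
```

```text
9.5667 [0.503  0.0468 0.2028] yaw -0.193 c in tool [ 0.0728 -0.0185  0.0059] F tool [ 0.75  3.03 -0.69]Traceback (most recent call last):
  File "<stdin>", line 7, in <module>
    return _nx.concatenate(arrs, 1, dtype=dtype, casting=casting)
           ~~~~~~~~~~~~~~~^^^^^^^^^^^^^^^^^^^^^^^^^^^^^^^^^^^^^^^
ValueError: all the input array dimensions except for the concatenation axis must match exactly, but along dimension 0, the array at index 0 has size 325 and the array at index 2 has size 324
```

```bash
python3 - <<'E'
from h import *
f=cv2.imread("pics/w7.png");t=cv2.imread("pics/t7.png")
g=lambda t:cv2.resize(t[120:184,215:265],None,fx=5,fy=5,interpolation=3)
c=cv2.resize(f[64:384],(300,320))
cv2.imwrite("pics/v7.png",np.hstack([g(cv2.imread("pics/top0.png")),g(t),c]))
E
```

```text
(no output)
```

View pics/v7.png

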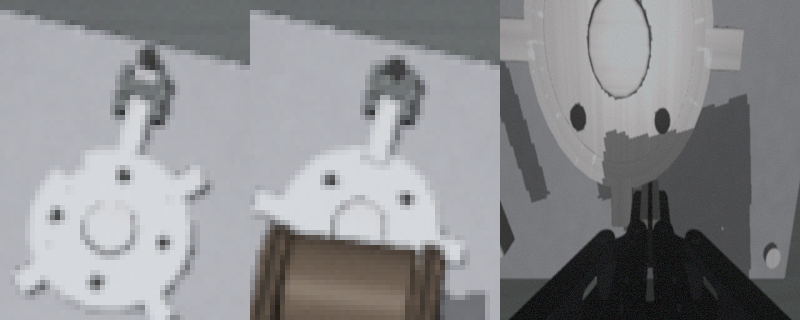

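The knob now sits against the guide at (396,68), where it stood off before, and the bar reaches into the rim: the pawl is in. Now I'll lean on it carefully.

Emit:
jog_arm(
  increments=[
    [0,-0.02,0,0,0],
    [0,-0.02,0,0,0],
    [0,-0.02,0,0,0],
    [0,-0.02,0,0,0],
    [0,0,0,0,0],
    [0,0,0,0,0],
    [0,0,0,0,0],
    [0,0,0,0,0],
    [0,0,0,0,0],
    [0,0,0,0,0],
  ],
)

```text
clock: 10.5
tcp_pos: [0.5031, 0.0477, 0.2027]
tool_rot: [-3.127, 0.303, -0.0]
wrist_force: [0.4, -2.1, 2.3]
opening: 0.0001
finger_force: 0.9
```

Emit:
jog_arm(
  increments=[
    [0,-0.02,0,0,0],
    [0,-0.02,0,0,0],
    [0,-0.02,0,0,0],
    [0,-0.02,0,0,0],
    [0,0,0,0,0],
    [0,0,0,0,0],
    [0,0,0,0,0],
    [0,0,0,0,0],
    [0,0,0,0,0],
    [0,0,0,0,0],
  ],
)

```text
clock: 11.33
tcp_pos: [0.5032, 0.0484, 0.2027]
tool_rot: [3.127, -0.303, -0.0]
wrist_force: [-1.1, -3.4, 2.2]
opening: -0.0001
finger_force: 1.6
```

Emit:
jog_arm(
  increments=[
    [0,-0.02,0,0,0],
    [0,-0.02,0,0,0],
    [0,-0.02,0,0,0],
    [0,-0.02,0,0,0],
    [0,0,0,0,0],
    [0,0,0,0,0],
    [0,0,0,0,0],
    [0,0,0,0,0],
    [0,0,0,0,0],
    [0,0,0,0,0],
  ],
)

```text
clock: 12.17
tcp_pos: [0.5033, 0.0489, 0.2027]
tool_rot: [3.126, -0.302, -0.001]
wrist_force: [-2.1, -5.3, 2.5]
opening: -0.0003
finger_force: 2.9
```

Emit:
jog_arm(
  increments=[
    [0,-0.02,0,0,0],
    [0,-0.02,0,0,0],
    [0,-0.02,0,0,0],
    [0,0,0,0,0],
    [0,0,0,0,0],
    [0,0,0,0,0],
    [0,0,0,0,0],
    [0,0,0,0,0],
    [0,0,0,0,0],
    [0,0,0,0,0],
  ],
)

```text
clock: 13.0
tcp_pos: [0.5034, 0.0492, 0.2028]
tool_rot: [3.125, -0.302, -0.001]
wrist_force: [-1.7, -7.2, 3.4]
opening: 0.0003
finger_force: 3.8
```

Emit:
jog_arm(
  increments=[
    [0,-0.02,0,0,0],
    [0,-0.02,0,0,0],
    [0,-0.02,0,0,0],
    [0,-0.02,0,0,0],
    [0,0,0,0,0],
    [0,0,0,0,0],
    [0,0,0,0,0],
    [0,0,0,0,0],
    [0,0,0,0,0],
    [0,0,0,0,0],
  ],
)

```text
clock: 13.83
tcp_pos: [0.5036, 0.0496, 0.2028]
tool_rot: [3.124, -0.301, -0.002]
wrist_force: [-3.0, -8.7, 4.3]
opening: 0.0003
finger_force: 5.0
```

Emit:
jog_arm(
  increments=[
    [0,-0.02,0,0,0],
    [0,-0.02,0,0,0],
    [0,-0.02,0,0,0],
    [0,-0.02,0,0,0],
    [0,-0.02,0,0,0],
    [0,0,0,0,0],
    [0,0,0,0,0],
    [0,0,0,0,0],
    [0,0,0,0,0],
    [0,0,0,0,0],
  ],
)

```text
clock: 14.67
tcp_pos: [0.5037, 0.0501, 0.2028]
tool_rot: [3.122, -0.3, -0.002]
wrist_force: [-2.3, -12.0, 2.9]
opening: -0.0001
finger_force: 6.6
```

Emit:
jog_arm(
  increments=[
    [0,0,0,0,0],
    [0,0,0,0,0],
    [0,0,0,0,0],
    [0,0,0,0,0],
    [0,0,0,0,0],
    [0,0,0,0,0],
    [0,0,0,0,0],
    [0,0,0,0,0],
    [0,0,0,0,0],
    [0,0,0,0,0],
  ],
)

```text
clock: 15.5
tcp_pos: [0.5037, 0.05, 0.2028]
tool_rot: [3.122, -0.3, -0.002]
wrist_force: [-3.5, -12.4, 3.3]
opening: 0.0
finger_force: 6.6
```

```bash
python3 - <<'E'
from h import *
o=where();f=grab_frame("wrist");cv2.imwrite("pics/w8.png",f);C=cam("wrist",o)
g=cv2.cvtColor(f,6);b=cv2.GaussianBlur(g,(5,5),0)
m=((b<70)*255).astype('uint8');m[205:]=0
n,l,s,c=cv2.connectedComponentsWithStats(m)
pts=[(c[i],s[i][4]) for i in range(1,n) if 250<s[i][4]<1500];print(pts)
P=np.array([ray(C,p[0],.046)[:2] for p in pts]);print(P)
for i in range(len(P)):
  for j in range(i):
    d=P[i]-P[j];print(i,j,np.linalg.norm(d).round(4),(np.degrees(np.arctan2(d[1],d[0])) ))
E
```

```text
15.5 [0.5037 0.05   0.2028] yaw -0.191 c in tool [ 0.0728 -0.0151  0.0056] F tool [-1.09 12.88 -3.18]
[(array([126.49212598,  16.30052493]), np.int32(762)), (array([293.54493581,  26.83309558]), np.int32(701)), (array([136.5751634 , 178.85185185]), np.int32(459)), (array([280.65884861, 186.62260128]), np.int32(469))]
[[0.61400689 0.07334182]
 [0.59982909 0.01697509]
 [0.55754283 0.08743652]
 [0.54327034 0.03108949]]
1 0 0.0581 -104.11860173861646
2 0 0.0582 165.98411676235534
2 1 0.0822 120.96938280199997
3 0 0.0824 -149.1493037678884
3 1 0.0583 165.98786788639043
3 2 0.0581 -104.21385527331627
```

The lock is proven at about 12 N, steady for over a second. Flange yaw measures -0.245 against the fixture's -0.19, within tolerance. Now I'll back off and lift.

Emit:
jog_arm(
  increments=[
    [0,0.1,0,0,0],
    [0,0.3,0,0,0],
    [0,0.6,0,0,0],
    [0,0.6,0,0,0],
    [0,0,-1,0,0],
    [0,0,-3,0,0],
    [0,0,-3,0,0],
    [0,0,-3,0,0],
    [0,0,0,0,0],
    [0,0,0,0,0],
  ],
)

```text
clock: 16.38
tcp_pos: [0.5015, 0.036, 0.3058]
tool_rot: [-3.127, 0.303, -0.01]
wrist_force: [0.2, -0.2, -1.0]
opening: -0.0002
finger_force: 0.0
```

```bash
python3 - <<'E'
from h import *
o=where();m=Ro.from_rotvec(o["tool_rot"]).as_matrix();f=grab_frame("wrist");cv2.imwrite("pics/w9.png",f);C=cam("wrist",o)
t=np.array([.5226,.1867,.30]);print("go",(m.T@(t-o["tcp_pos"]))*100,o["joint_pos"])
print([proj(C,p).round() for p in([.602,.168,.066],[.527,.157,.097])])
b=cv2.GaussianBlur(cv2.cvtColor(f,6),(5,5),0);mm=((b<70)*255).astype('uint8')
n,l,s,c=cv2.connectedComponentsWithStats(mm);print([(c[i].round(),s[i][4]) for i in range(1,n) if 80<s[i][4]<2000])
E
```

```text
16.3833 [0.5015 0.036  0.3058] yaw -0.193 c in tool [ 0.0715 -0.0293  0.1093] F tool [0.18 0.16 1.03]
go [ -0.82634466 -15.19564722   0.5893854 ] [-1.30514471e-01  1.13486512e-02  2.07788382e+00  7.04196758e-04
  1.04627806e+00  1.63311709e+00]
[array([ 18., 105.]), array([ 50., 230.])]
[(array([ 63., 122.]), np.int32(1537)), (array([ 26., 106.]), np.int32(96)), (array([ 69., 220.]), np.int32(215)), (array([505., 274.]), np.int32(219)), (array([507., 313.]), np.int32(436)), (array([508., 357.]), np.int32(88))]
```

View pics/w9.png

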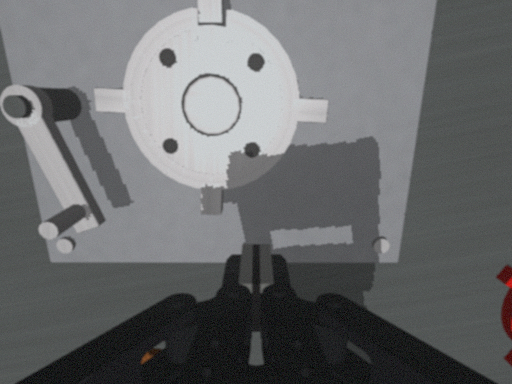

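The wrist view shows the pawl in the notch at (210,12), pivot (18,105) and pin top (48,230), both as predicted. I'll move behind the pin, turn and lower.

Emit:
jog_arm(
  increments=[
    [-0.2,-3.8,0,0,0],
    [-0.2,-3.8,0,0,0],
    [-0.2,-3.8,0,0,0],
    [-0.2,-3.8,0,0,0],
    [0,0,0,-0.113,0],
    [0,0,0,-0.113,0],
    [0,0,0,-0.113,0],
    [0,0,2.9,0,0],
    [0,0,2.9,0,0],
    [0,0,0,0,0],
  ],
)

```text
clock: 17.27
tcp_pos: [0.5186, 0.1862, 0.2372]
tool_rot: [3.132, 0.229, -0.024]
wrist_force: [-0.8, -0.4, -1.7]
opening: 0.0002
finger_force: 0.0
```

```bash
cat >>h.py <<'E'
def piv():
    o=where();m=Ro.from_rotvec(o["tool_rot"]).as_matrix()
    print("pivot, pin in tool cm",*[(m.T@(np.array(p)-o["tcp_pos"])*100).round(2) for p in([.602,.168,.246],[.527,.157,.246])]);return o
E
python3 - <<'E'
from h import *
piv()
E
```

```text
17.2667 [0.5186 0.1862 0.2372] yaw 0.146 c in tool [0.0397 0.1424 0.0396] F tool [-0.8   0.27  1.67]
pivot, pin in tool cm [ 7.97  3.01 -1.  ] [ 0.39  3.01 -0.89]
```

Emit:
jog_arm(
  increments=[
    [0.2,0,-0.6,0,0],
    [0.2,0.3,0,0,0],
    [0,0.4,0,0,0],
    [0,0.4,0,0,0],
    [-0.05,0.3,0,-0.04,0],
    [-0.06,0.3,0,-0.04,0],
    [-0.06,0.3,0,-0.04,0],
    [-0.06,0.3,0,-0.04,0],
    [-0.06,0.3,0,-0.04,0],
    [-0.06,0.3,0,-0.04,0],
  ],
)

```text
clock: 18.1
tcp_pos: [0.5292, 0.1576, 0.2524]
tool_rot: [-3.083, -0.604, -0.005]
wrist_force: [0.1, 1.5, 0.5]
opening: 0.0002
finger_force: 0.5
```

```bash
python3 - <<'E'
from h import *
piv()
E
```

```text
18.1 [0.5292 0.1576 0.2524] yaw 0.387 c in tool [0.0048 0.1172 0.0555] F tool [ 0.61 -1.33 -0.46]
pivot, pin in tool cm [7.13 1.79 0.66] [-0.23 -0.02  0.64]
```

Emit:
jog_arm(
  increments=[
    [-0.12,0.38,0.1,-0.05,0],
    [-0.12,0.38,0.1,-0.05,0],
    [-0.12,0.38,0.1,-0.05,0],
    [-0.1,0.38,0,-0.05,0],
    [-0.1,0.38,0,-0.05,0],
    [-0.1,0.38,0,-0.05,0],
    [-0.1,0.38,0,-0.05,0],
    [-0.1,0.38,0,-0.05,0],
    [-0.1,0.38,0,-0.05,0],
    [0,0,0,0,0],
  ],
)

```text
clock: 18.93
tcp_pos: [0.54, 0.1238, 0.2491]
tool_rot: [2.871, 1.275, 0.003]
wrist_force: [0.3, 0.2, -0.2]
opening: 0.0003
finger_force: 0.0
```

```bash
python3 - <<'E'
from h import *
piv()
E
```

```text
18.9333 [0.54   0.1238 0.2491] yaw 0.836 c in tool [-0.0286  0.0769  0.0521] F tool [0.39 0.07 0.18]
pivot, pin in tool cm [7.43 1.64 0.32] [ 1.59 -3.19  0.3 ]
```

Emit:
jog_arm(
  increments=[
    [-0.1,0.38,0,-0.05,0],
    [-0.1,0.38,0,-0.05,0],
    [-0.1,0.38,0,-0.05,0],
    [-0.1,0.38,0,-0.05,0],
    [-0.1,0.38,0,-0.05,0],
    [-0.1,0.38,0,-0.05,0],
    [-0.1,0.38,0,-0.05,0],
    [-0.1,0.38,0,-0.05,0],
    [0,0,0,0,0],
    [0,0,0,0,0],
  ],
)

```text
clock: 19.77
tcp_pos: [0.561, 0.1016, 0.2484]
tool_rot: [2.562, 1.816, 0.001]
wrist_force: [-0.1, -0.6, -0.0]
opening: -0.0003
finger_force: 0.0
```

```bash
python3 - <<'E'
from h import *
piv()
E
```

```text
19.7667 [0.561  0.1016 0.2484] yaw 1.233 c in tool [-0.0421  0.0327  0.0515] F tool [-0.6   0.07  0.05]
pivot, pin in tool cm [7.63 1.67 0.25] [ 4.11 -5.04  0.24]
```

Emit:
jog_arm(
  increments=[
    [-0.05,0.2,0,-0.025,0],
    [-0.05,0.2,0,-0.025,0],
    [0,0.1,0,0,0],
    [0,0.1,0,0,0],
    [0,0.1,0,0,0],
    [0,0.1,0,0,0],
    [0,0,0,0,0],
    [0,0,0,0,0],
    [0,0,0,0,0],
    [0,0,0,0,0],
  ],
)

```text
clock: 20.6
tcp_pos: [0.5654, 0.0997, 0.2479]
tool_rot: [-2.508, -1.876, 0.015]
wrist_force: [-14.2, 3.7, 11.9]
opening: -0.0002
finger_force: 7.8
```

```bash
python3 - <<'E'
from h import *
piv()
E
```

```text
20.6 [0.5654 0.0997 0.2479] yaw 1.284 c in tool [-0.0431  0.0266  0.0507] F tool [ -0.5  -14.87 -11.67]
pivot, pin in tool cm [7.58 1.58 0.16] [ 4.41 -5.3   0.26]
```

The hold-down arm is at its stop, with about 15 N on the finger and q around 1.49. I'll back off, lift and move clear.

Emit:
jog_arm(
  increments=[
    [0,-0.2,0,0,0],
    [0,-0.6,0,0,0],
    [0,-1,0,0,0],
    [0,-1,0,0,0],
    [0,0,-3,0,0],
    [0,0,-4,0,0],
    [0,0,-4,0,0],
    [0,0,-4,0,0],
    [0,0,-2,0,0],
    [0,0,0,0,0],
  ],
)

```text
clock: 21.43
tcp_pos: [0.5416, 0.1065, 0.4251]
tool_rot: [2.509, 1.878, 0.016]
wrist_force: [0.3, -0.7, 1.1]
opening: 0.0001
finger_force: 0.0
```

```bash
python3 - <<'E'
from h import *
o=piv();f=grab_frame("wrist");cv2.imwrite("pics/w10.png",f);C=cam("wrist",o)
g=cv2.cvtColor(f,6)
for q in(1.3,1.4,1.5):
    a=np.pi+q-.19;p=np.array([.602+.0755*np.cos(a),.168+.0755*np.sin(a),.097]);print(q,proj(C,p).round(1))
print("pivot",proj(C,[.602,.168,.066]).round(1),"knob",proj(C,[.578+.122*np.cos(-.19),.051+.122*np.sin(-.19),.061]).round(1))
hc=cv2.HoughCircles(cv2.medianBlur(g,3),3,1,6,param1=100,param2=11,minRadius=5,maxRadius=12)
p0=proj(C,[.585,.093,.097])
if hc is not None:print(np.round([c for c in hc[0] if np.hypot(*(c[:2]-p0))<45],1))
x,y=map(int,p0);print(p0);s=g[max(0,y-26):y+26:2,max(0,x-36):x+36:2];print('\n'.join(' '.join(f'{v//10:2d}' for v in r) for r in s))
E
```

```text
21.4333 [0.5416 0.1065 0.4251] yaw 1.285 c in tool [-0.0439  0.0477  0.2286] F tool [-0.64  0.47 -1.12]
pivot, pin in tool cm [ 7.53  3.84 17.99] [ 4.36 -3.05 17.89]
1.3 [280.4 179.8]
1.4 [288.2 180.7]
1.5 [296.1 180.9]
pivot [293.   97.9] knob [408.7 200.5]
[[303.5 198.5  11.4]
 [291.5 173.5   5.5]]
[299.11557908 182.1842482 ]
16 16 15 15 14 10  9 10 13 12 18 21 20 21 21 20 21 20 19 20 20 20 20 20 20 18 17 15 14 15 16 16 16 16 16 16
12 11 10 11 10 10 15 19 20 15 17 21 20 21 21 21 20 21 18 20 20 20 20 20 20 20 20 19 18 15 14 15 16 16 16 16
10 10  8  9 10 11 13 16 15 14 18 21 20 21 21 20 20 20 18 20 20 20 20 20 19 20 20 20 20 20 18 16 16 17 16 16
 9  9  9 11 12 12 12 12 12 11 18 21 20 21 21 20 20 20 19 19 20 20 19 20 20 19 20 19 20 19 20 19 18 16 16 16
 9 10 12 12 12 12 12 12 12 10 15 20 21 21 21 20 20 20 19 19 20 20 20 20 20 20 20 19 20 19 20 19 20 19 16 16
11 12 12 12 12 12 12 12 12 10 14 20 20 19 18 19 20 20 18 19 19 19 20 20 19 20 20 19 19 20 19 19 19 20 19 18
12 12 12 12 12 12 12 12 12 10 12 19 17 11  9 10 16 20 17 19 19 19 19 19 20 19 19 19 19 20 20 19 19 19 19 19
12 12 12 12 12
[... 1337 characters left out ...]
1 12 11  9  7  6 11 17 19 19 19 19 19 19 19 19 18 19
12 12 12 12 12 12 12 12 12 10  5  8 10 12 12 12 12 12 12 12 12 12 10  6  8 17 19 19 19 19 19 19 19 19 19 19
12 12 12 12 12 12 12 12 11  6  7 10 12 12 12 12 12 12 12 12 11 12 12 10  6 15 19 19 19 19 19 19 19 19 19 19
12 12 12 11 12 12 12 12  9  6 10 12 12 12 12 12 12 12 12 12 11 12 12 11 10 11 19 19 19 19 19 19 19 19 19 19
12 12 12 12 12 12 12 12  8  7 11 12 12 12 12 12 12 12 12 12 12 12 12 11 11 10 18 19 19 19 19 19 19 19 19 19
12 12 12 12 12 12 12 11  7  9 11 12 12 12 12 12 12 12 12 12 12 12 12 12 12 10 17 19 19 19 19 19 18 19 19 19
12 11 12 12 11 12 12 12  7 10 12 12 12 12 11 12 12 12 12 12 11 12 12 12 12 13 19 19 19 19 19 19 19 19 19 19
```

The bar lies along columns 283–299 and its pin top is at about (295,180), which matches q of about 1.49. I'll do a last flange-angle check from its holes and hand in if it is good.

```bash
python3 - <<'E'
from h import *
o=where();f=cv2.imread("pics/w10.png");C=cam("wrist",o);g=cv2.cvtColor(f,6)
n,l,s,c=cv2.connectedComponentsWithStats(((cv2.GaussianBlur(g,(3,3),0)<85)*255).astype('uint8'))
k=[(c[i],s[i][4]) for i in range(1,n) if 50<s[i][4]<300 and 230<c[i][0]<430 and 130<c[i][1]<260];print(k)
P=[ray(C,a,.046)[:2] for a,_ in k]
ok=0
for i in range(len(P)):
  for j in range(i):
    d=P[i]-P[j];r=np.linalg.norm(d);a=(np.arctan2(d[1],d[0])+.19+np.pi/4)%(np.pi/2)-np.pi/4
    if abs(r-.058)<.003:print(i,j,r.round(4),"rel",a.round(3));ok|=abs(a)<.085
print(ok)
if ok:print(bot.job_done())
E
```

```text
21.4833 [0.5411 0.1065 0.4215] yaw 1.285 c in tool [-0.0433  0.0493  0.2248] F tool [-0.04 -0.62 -0.11]
[(array([269.96923077, 181.90769231]), np.int32(65)), (array([293.24369748, 194.05042017]), np.int32(119)), (array([405.70940171, 199.60683761]), np.int32(234)), (array([271.48148148, 229.72222222]), np.int32(54))]
3 0 0.0574 rel -0.051
1
the job is handed in; nothing more can be done
None
```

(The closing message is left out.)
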